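Load a trinket box into the slanted engraving nest

ROBOT

A 6-joint arm with a two-finger parallel gripper is mounted at the origin on the work surface. World frame = base frame: x ahead of the robot, y to its left, z up, the work surface at z = 0. Lengths are in m, angles in rad, forces in N, time in s.
With the tool pointing down it reaches from about 0.3 to 0.85 m from the base axis. Payload 5.4 kg.
Tool frame: the origin (TCP) lies between the finger pads; the fingertips stand 22 mm ahead of it and the grasp point (between the pads) lies 3 mm ahead of it; z points along the fingers, x is the direction in which the jaws open and shut, and the axes are right-handed (so a half turn about z gives the same grasp; the last joint's range is limited). The gripper opens to 85 mm and grips with 20 to 120 N. Pads are 22 mm wide; open, the fingers measure 114 mm over their backs; the gripper's body (76 mm by 85 mm) begins 54 mm behind the grasp point. The pads swing forward as they close: fully open they stand 13 mm farther back than shut.
Start: joints at [0.951, 0.158, 1.597, -0, 1.386, -0.21], TCP at [0.229, 0.527, 0.253] pointing down, gripper open.
Joint ranges: [-2.91, 2.91], [-0.94, 2.29], [0.18, 2.7], [-1.29, 4.43], [0.17, 2.64], [-3, 3]. Speed limits (rad/s): [2.57, 2.57, 3.14, 3.14, 3.14, 3.14].

INTERFACE

Orientations are given as a unit quaternion [w, x, y, z].
In Python, from bench import state, camera, sign_off gives the robot as it stands. The module is installed in compiled form; this text tells all that it offers.
- The arm moves only by the tool servo_tool, never from a script. Its argument "plan" is one flat list of numbers, 6 for each row, row after row: the shift along the tool's x, y, z normalised to -1 to 1, where 1 is 100 mm, then the turn, a rotation vector about the tool's x, y, z normalised to -1 to 1, where 1 is 120 degrees. In form: [tx, ty, tz, rx, ry, rz, tx, ty, tz, rx, ry, rz, ...]. A call has 1 to 10 rows; each row shifts and turns the pose as measured when the row begins, along the tool's axes as they then stand; what a row does not reach is not made up. A row lasts 1/10 s, in which the tool goes at most 50 mm and 8.59 degrees, less where a joint would pass 70% of its speed; a pose out of reach is approached as far as the arm can. A call with a number of a shift or a turn outside -1 to 1 is refused whole. A call with a gripper value outside its range is refused whole. "fingers" is the opening, from 0 (shut) to 1 (fully open), set as the call begins (left out, the last holds). The fingers move at their own pace and stop on an object; "newtons" is the grip in N (left out, the last holds). Time passes only in rows, so rows that do not move let the fingers close. It gives the time, the measured TCP pose, the force and the opening at its end, in the units of the state.
- state(): the state, without advancing time (a new reading comes with each control period).
- camera(name): name is "scene" or "top" or "wrist"; returns a dict with "color" (400x640x3 uint8, red, green, blue), "depth" (400x640 float32, m along the optical axis (not along the pixel's ray), 0 where there is no reading), "camera_matrix" (3x3 intrinsics, pixels), "world_from_camera" (4x4, takes a point from camera to world coordinates); the wrist camera has in their place "hand_eye" (4x4, takes a point from camera to tool coordinates, whose origin is the TCP and whose axes are the tool frame's). Camera axes: x right, y down, z forward; pixel columns grow to the right and rows downward; lengths in m; the calibration is good to about 2 mm. The wrist camera is an equidistant fisheye: a pixel r from the principal point sees the ray r / f radians off the axis. A picture is of the moment at which its call begins: read the wrist's pose just before it.
- sign_off(): hands the job in, once; it reports no verdict.
The state is a dict: "t": time; "qpos": joint angles; "qvel": joint speeds; "effort": joint torques, N m; "tcp_pos": TCP position; "tool_rot": TCP orientation; "wrist_force": force on the tool from outside, world axes, zero at the start; "moment": the same for the moment, N m; "gripper_width": opening from 0.0 (shut) to 1.0 (fully open).
Only numpy, scipy, OpenCV 4.12 (cv2) and the standard library are available. Lean on these libraries where they do the work, as an engineer would, in place of code of your own. Each camera call takes 0.05 s, during which the arm holds its last target. There are 200 camera calls.

TASK

Load the little square metal box into the pin nest on the slanted stand, ready for engraving: first the dark open box body, then the brass spacer frame on it, then the dark cover plate with its inlaid face up, each lying flat and square between the pins, right down on what is below it. Lower the parts in, never drop them, let go of them, and leave the hammer, the punch, the round plate and the jar where they lie.

Things in the scene. Friction and masses are not known exactly. Their poses are not given: they have to be found in the camera images.
- nest: Fixed aluminium nest plate, 120 x 120 mm, tilted 30 degrees on a wooden stand, facing the robot and upwards. Origin: centre of its upper face, 75 mm above the table; z: straight out of the plate, 30 degrees from vertical; y: horizontal; x: up the slope. Eight pins on it (see nest_mouth) bound the 60 x 60 mm pocket, centred on the origin, sides along x and y.
- nest_mouth (a point): Middle of the pocket's mouth, level with the pin tips, 54 mm out along nest z. The steel pins stand along nest z, 8 mm in diameter, at nest x, y (+-34, +-23) and (+-23, +-34) mm; straight to 46 mm, tapering to 3 mm wide tips at 54 mm. The two pins of each side leave a 38 mm gap, open down to the plate, for a finger.
- stand: Fixed wooden stand under the nest: foot 150 mm (its x) by 130 mm, 20 mm high; the tilted 30 mm thick wood under the plate reaches 105 mm high at its far edge. Origin: on the table, under the nest's origin.
- box_body: Dark steel square open-topped box, 56 x 56 mm outside, 24 mm high, walls and floor 6 mm thick, about 180 g. Loose on the table, mouth up. Origin: centre of its underside; z: up through its mouth; x, y: along its sides.
- spacer: Spacer: brass square frame, 56 x 56 mm outside, 16 mm high, bars 6 mm wide (44 x 44 mm opening), about 100 g. Loose, flat on the table. Origin: centre of its underside (in the opening); z: up; x, y: along its sides.
- cover: Cover: dark steel square plate 56 x 56 mm, 12 mm thick, about 160 g, with a round silvery and brass inlay 44 mm across on its upper face (stands 2 mm proud). Loose, flat on the table, inlay up. Origin: centre of its underside; z: out of the inlaid face; x, y: along its sides.
- hammer: Hammer lying on the table to the left of the stand. Leave it alone.
- punch: Steel punch, a 130 mm long rod of 12 mm diameter, lying on the table to the right; origin at its middle. Leave it alone.
- plate: Round dark plate, 160 mm in diameter, 5 mm thick, lying flat on the table at the right; origin at the centre of its underside. Leave it alone.
- jar: Amber jar with a brass cap, 54 mm in diameter, 75 mm high, standing beyond the parts; origin at the centre of its underside. Leave it alone.
Things that resemble listed ones, but are neither listed nor needed, are in the scene too. Several things look just like the spacer: the one meant starts farthest to the robot's left.

How it is judged:
By the outcome, as a careful person would: the job done as asked, in the order asked, and still so for the second after the job is handed in, with the robot touching nothing.
It also fails if it takes over 69 s, if anything falls off the work surface, if the arm or the gripper's body presses on something with over 40 N, if the wrist force passes 120 N, or if a joint passes its speed limit or range.

## Working session

There is one attempt and no reset: what is moved stays moved. The work goes in short steps, Python scripts to look and compute and a tool call to move; the robot and the scene stay as the last step left them, time stands still between calls to the robot, and variables do not carry over. Pictures are saved under pics/ and viewed, about 8 in all and at most 12, crops included, and the job is handed in when it is done.

Besides the shell and the picture viewer there is one more tool, called after ">>>" as a command line: name --argument value ..., lists and objects as JSON in quotes. servo_tool: Moves the arm, as the interface text tells. Its arguments: {"type":"object","properties":{"plan":{"type":"array","items":{"type":"number"}},"fingers":{"type":"number"},"newtons":{"type":"number"}},"required":["plan"]}

```bash
mkdir -p pics
python3 - <<'E'
from bench import state,camera
import cv2,numpy as np,pickle
s=state();print({k:np.round(v,3) for k,v in s.items()})
for n in("scene","top"):
    c=camera(n);pickle.dump(c,open(n+'.pkl','wb'))
    cv2.imwrite(f'pics/{n}0.png',c['color'][...,::-1]);print(np.round(c['camera_matrix'],1),np.round(c['world_from_camera'],3))
E
```

```text
{'t': np.float64(0.0), 'qpos': array([ 0.951,  0.159,  1.598,  0.   ,  1.386, -0.21 ]), 'qvel': array([ 0.001,  0.001,  0.   ,  0.002, -0.002, -0.   ]), 'effort': array([ 0.0000e+00, -3.9599e+01, -3.3144e+01,  0.0000e+00,  8.0000e-03,
        0.0000e+00]), 'tcp_pos': array([0.229, 0.527, 0.252]), 'tool_rot': array([ 0.   ,  0.836,  0.548, -0.001]), 'wrist_force': array([0.005, 0.581, 0.59 ]), 'moment': array([ 0.013, -0.029,  0.015]), 'gripper_width': np.float64(0.999)}
[[451.8   0.  322.9]
 [  0.  451.8 201.2]
 [  0.    0.    1. ]] [[ 0.885  0.305 -0.351  1.06 ]
 [ 0.465 -0.588  0.662 -0.982]
 [-0.005 -0.749 -0.662  1.078]
 [ 0.     0.     0.     1.   ]]
[[423.7   0.  317. ]
 [  0.  423.7 195.4]
 [  0.    0.    1. ]] [[ 1.800e-02 -9.900e-01  1.430e-01  3.050e-01]
 [-1.000e+00 -1.800e-02  1.000e-03  3.000e-03]
 [ 1.000e-03 -1.430e-01 -9.900e-01  1.556e+00]
 [ 0.000e+00  0.000e+00  0.000e+00  1.000e+00]]
```

View pics/scene0.png

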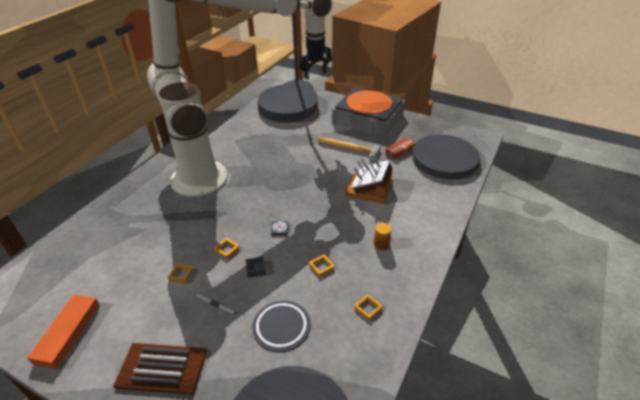

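View pics/top0.png

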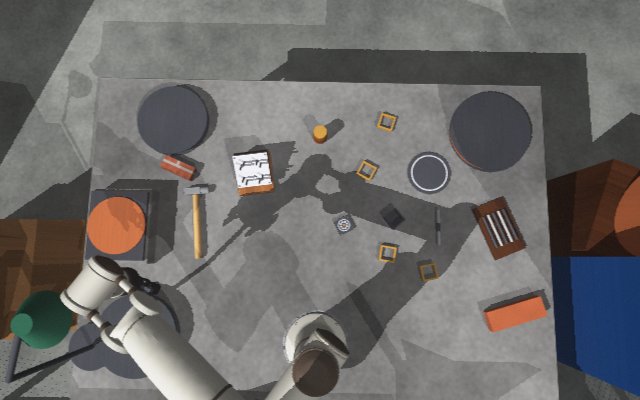

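The top view shows the nest at (253,172), the body at (392,216) and the cover at (344,224). There are frames at (367,170), (387,122), (388,253) and (428,270), and the leftmost, (367,170), should be the spacer. I'll measure positions next.

```bash
cat > h.py <<'E'
import numpy as np,cv2,pickle
from scipy.spatial.transform import Rotation as R
def cloud(c,wfc=None):
    K=c['camera_matrix'];d=c['depth'].astype(float);v,u=np.mgrid[:d.shape[0],:d.shape[1]]
    T=c['world_from_camera']
    p=np.stack([(u-K[0,2])/K[0,0]*d,(v-K[1,2])/K[1,1]*d,d],-1)
    return p@T[:3,:3].T+T[:3,3]
def fishray(c):
    K=c['camera_matrix'];v,u=np.mgrid[:400,:640];a=(u-K[0,2])/K[0,0];b=(v-K[1,2])/K[1,1]
    r=np.hypot(a,b)+1e-12
    return a/r*np.tan(r),b/r*np.tan(r),r      # x/z, y/z
def fishcloud(c,T):
    a,b,r=fishray(c);d=np.where(r<1.4,c['depth'].astype(float),0)
    return np.stack([a*d,b*d,d],-1)@T[:3,:3].T+T[:3,3]
def tcpT(s):
    T=np.eye(4);q=s['tool_rot'];T[:3,:3]=R.from_quat([q[1],q[2],q[3],q[0]]).as_matrix();T[:3,3]=s['tcp_pos'];return T
E
python3 - <<'E'
from h import *
for n in('top','scene'):
    c=pickle.load(open(n+'.pkl','rb'));P=cloud(c)
    obj=dict(top=dict(body=(392,216),cover=(344,224),s1=(367,170),s2=(387,122),s3=(388,253),s4=(428,270),jar=(320,133)),
      scene=dict(body=(255,266),cover=(280,228),a=(227,247),b=(180,272),cc=(321,265),d=(368,307),jar=(383,236)))[n]
    for k,(u,v) in obj.items():
        w=P[v-16:v+17,u-16:u+17].reshape(-1,3);tz=np.median(w[:,2])
        m=w[(w[:,2]>tz+.007)]
        if len(m)<5: print(n,k,'few',tz);continue
        r=cv2.minAreaRect((m[:,:2]*1000).astype(np.float32))
        print(n,k,len(m),'tz%.3f'%tz,'zmax %.3f'%np.percentile(m[:,2],90),np.round(r[0],0),np.round(r[1],0),round(r[2]))
    u,v=dict(top=(253,172),scene=(372,176))[n]
    w=P[v-26:v+27,u-26:u+27].reshape(-1,3);w=w[w[:,2]>.03];
    print(np.round(w.min(0),3),np.round(w.max(0),3),len(w))
E
```

```text
top body 162 tz0.002 zmax 0.031 [ 382. -175.] [ 86. 386.] 28
top cover 222 tz0.002 zmax 0.019 [394. -59.] [110. 187.] 25
top s1 115 tz0.002 zmax 0.021 [511. -92.] [118. 437.] 50
top s2 125 tz0.002 zmax 0.021 [ 575. -169.] [111. 631.] 68
top s3 127 tz0.001 zmax 0.022 [ 329. -156.] [309.  98.] 82
top s4 132 tz0.001 zmax 0.021 [ 295. -228.] [450. 107.] 74
top jar 235 tz0.003 zmax 0.081 [564. -24.] [510. 107.] 6
[0.305 0.003 0.03 ] [0.68  0.303 1.556] 1216
scene body 226 tz-0.000 zmax 0.024 [ 743. -623.] [ 56. 959.] 41
scene cover 214 tz-0.001 zmax 0.014 [ 720. -535.] [  59. 1122.] 34
scene a 166 tz-0.001 zmax 0.017 [ 688. -591.] [  75. 1077.] 48
scene b 189 tz-0.001 zmax 0.016 [ 633. -697.] [  78. 1023.] 52
scene cc 173 tz-0.001 zmax 0.017 [ 849. -556.] [ 73. 949.] 31
scene d 209 tz-0.000 zmax 0.017 [ 914. -607.] [ 75. 803.] 16
scene jar 380 tz0.000 zmax 0.075 [ 891. -486.] [  53. 1048.] 16
[ 0.547 -0.982  0.03 ] [1.06  0.467 1.078] 1096
```

Run:
```python
from h import *
for n in('top','scene'):
    c=pickle.load(open(n+'.pkl','rb'));P=cloud(c);P[c['depth']<=0]=np.nan
    obj=dict(top=dict(body=(392,216),cover=(344,224),s1=(367,170),s2=(387,122),s3=(388,253),s4=(428,270)),
      scene=dict(body=(255,266),cover=(280,228),a=(227,247),b=(180,272),cc=(321,265),d=(368,307)))[n]
    for k,(u,v) in obj.items():
        w=P[v-16:v+17,u-16:u+17].reshape(-1,3);w=w[~np.isnan(w[:,0])];tz=np.median(w[:,2])
        m=w[(w[:,2]>tz+.007)&(w[:,2]<.1)]
        r=cv2.minAreaRect((m[:,:2]*1000).astype(np.float32))
        print(n,k,len(m),'zmax %.3f'%np.percentile(m[:,2],90),np.round(r[0],0),np.round(r[1],0),round(r[2]))
    u,v=dict(top=(253,172),scene=(372,176))[n]
    w=P[v-30:v+31,u-30:u+31].reshape(-1,3);w=w[(w[:,2]>.03)&(w[:,2]<.2)]
    # ransac plane w/ 30deg tilt
    rng=np.random.default_rng(0);best=0
    for _ in range(3000):
        a=w[rng.choice(len(w),3,0)];nn=np.cross(a[1]-a[0],a[2]-a[0]);nn/=np.linalg.norm(nn)+1e-12;nn*=np.sign(nn[2])
        if not .83<nn[2]<.9: continue
        m=abs((w-a[0])@nn)<.003
        if m.sum()>best: best=m.sum();B=m;N=nn
    q=w[B];ctr=q.mean(0);N=np.linalg.svd(q-ctr)[2][2];N*=np.sign(N[2])
    xx=np.array([0,0,1])-N*N[2];xx/=np.linalg.norm(xx);yy=np.cross(N,xx)
    r=cv2.minAreaRect((np.c_[(q-ctr)@xx,(q-ctr)@yy]*1000).astype(np.float32))
    print(best,'n',np.round(N,3),'tilt',np.degrees(np.arccos(N[2])),'yaw of slope',np.degrees(np.arctan2(xx[1],xx[0])),'c',np.round(ctr+xx*r[0][0]/1000+yy*r[0][1]/1000,3),r)
```

```text
top body 155 zmax 0.029 [ 460. -283.] [96. 88.] 1
top cover 219 zmax 0.019 [417. -85.] [112.  99.] 14
top s1 115 zmax 0.021 [ 628. -180.] [ 99. 115.] 13
top s2 120 zmax 0.021 [ 819. -267.] [95. 99.] 81
top s3 120 zmax 0.021 [ 327. -262.] [102. 105.] 6
top s4 127 zmax 0.020 [ 253. -401.] [ 99. 108.] 82
650 n [-0.496 -0.072  0.865] tilt 30.07418208151038 yaw of slope 8.30357079770069 c [0.606 0.237 0.076] ((-1.4454574584960938, 0.10648345947265625), (120.05941009521484, 121.65049743652344), 89.7506332397461)
scene body 221 zmax 0.024 [ 451. -282.] [56. 60.] 41
scene cover 209 zmax 0.014 [423. -98.] [55. 60.] 28
scene a 163 zmax 0.017 [ 321. -257.] [61. 61.] 80
scene b 186 zmax 0.016 [ 261. -404.] [59. 60.] 12
scene cc 169 zmax 0.017 [ 626. -180.] [58. 60.] 62
scene d 206 zmax 0.017 [ 814. -255.] [61. 58.] 74
397 n [-0.496 -0.072  0.865] tilt 30.101348390360382 yaw of slope 8.311443711211592 c [0.607 0.232 0.074] ((-5.573219299316406, 8.09200668334961), (125.15583801269531, 125.32316589355469), 0.8892218470573425)
```

```bash
cat >> h.py <<'E'
from scipy.linalg import logm,expm
NC=np.array([.606,.236,.075]);NY=np.radians(8.3)
def nestR(yaw=None):
    yaw=NY if yaw is None else yaw
    a=np.radians(30);c,s=np.cos(yaw),np.sin(yaw)
    x=np.array([np.cos(a)*c,np.cos(a)*s,np.sin(a)]);z=np.array([-np.sin(a)*c,-np.sin(a)*s,np.cos(a)])
    return np.c_[x,np.cross(z,x),z]
def toolnest():  # jaws along nest y, tool z into the plate
    N=nestR();return np.c_[N[:,1],N[:,0],-N[:,2]]
def down(yawdeg):
    a=np.radians(yawdeg);x=np.array([np.cos(a),np.sin(a),0]);z=np.array([0,0,-1.]);return np.c_[x,np.cross(z,x),z]
def rows(p,Rm,n=None,s=None):
    from bench import state
    s=s or state();T=np.eye(4);T[:3,:3]=Rm;T[:3,3]=p
    D=np.linalg.inv(tcpT(s))@T;ang=np.degrees(np.linalg.norm(R.from_matrix(D[:3,:3]).as_rotvec()))
    d=np.linalg.norm(D[:3,3]);n=n or int(np.ceil(max(d/.045,ang/8,1)))
    M=np.real(expm(np.real(logm(D))/n));rv=R.from_matrix(M[:3,:3]).as_rotvec()/np.radians(120)
    print('t %.2f n=%d dist %.1fmm ang %.2f'%(s['t'],n,d*1e3,ang),'row',np.round(np.r_[M[:3,3]/.1,rv],4).tolist())
    return M
E
python3 - <<'E'
from h import *
N=nestR();rows(NC+N@[-.02,0,.19],toolnest())
E
```

```text
t 0.10 n=10 dist 407.0mm ang 43.47 row [-0.2648, 0.3065, 0.0908, -0.0244, 0.007, -0.0259]
```

>>> servo_tool --plan '[-0.265,0.306,0.091,-0.0244,0.007,-0.0259,-0.265,0.306,0.091,-0.0244,0.007,-0.0259,-0.265,0.306,0.091,-0.0244,0.007,-0.0259,-0.265,0.306,0.091,-0.0244,0.007,-0.0259,-0.265,0.306,0.091,-0.0244,0.007,-0.0259,-0.265,0.306,0.091,-0.0244,0.007,-0.0259,-0.265,0.306,0.091,-0.0244,0.007,-0.0259,-0.265,0.306,0.091,-0.0244,0.007,-0.0259,-0.265,0.306,0.091,-0.0244,0.007,-0.0259,-0.265,0.306,0.091,-0.0244,0.007,-0.0259]' --fingers 1

```text
t: 1.1
tcp_pos: [0.5006, 0.214, 0.2253]
tool_rot: [0.174, 0.618, 0.74, 0.199]
wrist_force: [0.2, 1.0, -1.2]
gripper_width: 1.0
```

Run:
```python
from h import *
from bench import state,camera
N=nestR();rows(NC+N@[-.02,0,.19],toolnest())
s=state();c=camera('wrist');pickle.dump((s,c),open('w1.pkl','wb'));cv2.imwrite('pics/w1.png',c['color'][...,::-1])
print(np.round(c['camera_matrix'],1),np.round(c['hand_eye'],3),s['tcp_pos'],s['qvel'].round(3))
```

```text
t 1.10 n=1 dist 9.2mm ang 2.05 row [0.0666, -0.0183, -0.0611, 0.0056, -0.0025, 0.0159]
[[309.7   0.  314.4]
 [  0.  309.7 196.8]
 [  0.    0.    1. ]] [[ 1.     0.     0.001 -0.002]
 [-0.     0.964  0.266 -0.067]
 [-0.001 -0.266  0.964 -0.12 ]
 [ 0.     0.     0.     1.   ]] [0.50064848 0.21400128 0.22530352] [-0.889  0.153 -0.097  0.746 -0.659 -1.867]
```

View pics/w1.png

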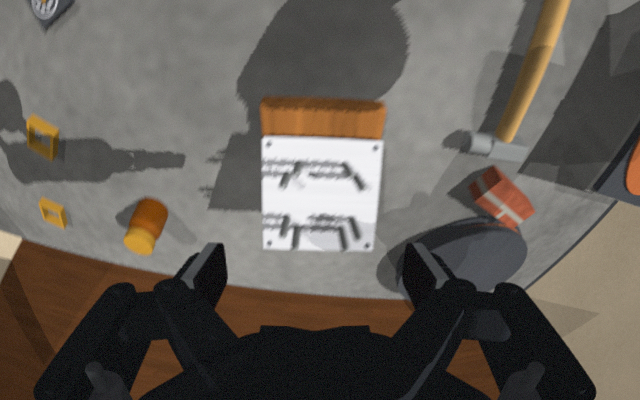

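The wrist view shows the plate square on, corners about (263,137), (383,137), (373,250) and (263,250), with the pins inside. The arm was still moving, so I'll settle it and measure from a still picture.

>>> servo_tool --plan '[0.067,-0.018,-0.061,0.0056,-0.0025,0.0159,0,0,0,0,0,0]'

```text
t: 1.35
tcp_pos: [0.4999, 0.2133, 0.2303]
tool_rot: [0.173, 0.634, 0.728, 0.196]
wrist_force: [-0.6, 0.6, 0.2]
gripper_width: 0.997
```

```bash
cat >> h.py <<'E'
def shot(tag):
    from bench import state,camera
    s=state();c=camera('wrist');pickle.dump((s,c),open(tag+'.pkl','wb'));cv2.imwrite(f'pics/{tag}.png',c['color'][...,::-1])
    P=fishcloud(c,tcpT(s)@c['hand_eye']);P[c['depth']<=0]=np.nan
    return s,c,P
E
cat > nest.py <<'E'
from h import *
s,c,P=shot('w2');print(s['qvel'].round(3))
w=P[110:270,240:400].reshape(-1,3);col=c['color'][110:270,240:400].reshape(-1,3).astype(int)
l=(P-NC)@nestR();L=l[110:270,240:400].reshape(-1,3)
k=(abs(L[:,2])<.006)&(abs(L[:,0])<.07)&(abs(L[:,1])<.07)
q=L[k];A=np.c_[q[:,:2],np.ones(len(q))];co,*_=np.linalg.lstsq(A,q[:,2],rcond=None)
k2=abs(A@co-q[:,2])<.002;co,*_=np.linalg.lstsq(A[k2],q[k2,2],rcond=None);q=q[k2]
print('plane slopes deg',np.degrees(co[:2]),'off mm',co[2]*1e3,len(q))
r=cv2.minAreaRect((q[:,:2]*1000).astype(np.float32));print(r)
# edges by histogram percentile
for ax in(0,1):
    o=1-ax
    e=[]
    for sg in(1,-1):
        v=[]
        for b in np.arange(-.05,.05,.004):
            t=q[(q[:,o]>b)&(q[:,o]<b+.004)]
            if len(t)>5: v.append((b+.002,(sg*t[:,ax]).max()*sg*1e3))
        v=np.array(v);e.append((np.polyfit(v[:,0],v[:,1],1)[0]*180/np.pi/1e3,np.median(v[:,1])))
    print('axis',ax,'edges',np.round(e,2),'mid',np.mean([x[1] for x in e]).round(2))
# pins: points 20..52 above the plate
m=(L[:,2]>.03)&(L[:,2]<.056)&(abs(L[:,0])<.045)&(abs(L[:,1])<.045)
z=L[m];print('pins n',len(z))
from scipy.cluster.vq import kmeans2
ini=np.array([[a,b] for a,b in[(34,23),(34,-23),(-34,23),(-34,-23),(23,34),(23,-34),(-23,34),(-23,-34)]])/1e3
d=np.linalg.norm(z[:,None,:2]-ini,axis=2);a=d.argmin(1)
for i in range(8):
    t=z[a==i]
    if len(t): print(ini[i]*1e3,len(t),np.round(np.median(t,0)*1e3,1))
E
python3 nest.py
```

```text
[-0.035  0.015  0.022  0.009 -0.009 -0.037]
plane slopes deg [-0.01517973 -0.07450589] off mm -0.18137566814270317 11313
((-1.1632652282714844, 0.7057609558105469), (120.80455780029297, 119.8210220336914), 89.79861450195312)
axis 0 edges [[  0.32  57.99]
 [  0.45 -60.83]] mid -1.42
axis 1 edges [[ -0.54  60.32]
 [  0.08 -58.84]] mid 0.74
pins n 801
[34. 23.] 107 [30.9 23.1 45.4]
[ 34. -23.] 103 [ 30.7 -21.8  45.8]
[-34.  23.] 93 [-36.1  22.9  48.3]
[-34. -23.] 89 [-36.6 -21.7  48.5]
[23. 34.] 102 [20.1 33.7 46.1]
[ 23. -34.] 106 [ 19.7 -32.6  46.8]
[-23.  34.] 103 [-25.7  33.5  47.1]
[-23. -34.] 98 [-25.8 -32.1  46.7]
```

```bash
sed -i 's/^NC=.*/NC=np.array([.606,.236,.075]);NY=np.radians(8.3)\nNC=NC+np.array([-.00113,.00055,-.0008]);NY=np.radians(8.0)/' h.py
python3 - <<'E'
from h import *
print(NC); rows([.451,-.282,.17],down(41))
E
```

```text
[0.60487 0.23655 0.0742 ]
t 1.40 n=12 dist 501.3mm ang 63.93 row [-0.4255, 0.0818, 0.0576, 0.0193, -0.0103, 0.0387]
```

>>> servo_tool --plan '[-0.425,0.082,0.058,0.0193,-0.0103,0.0387,-0.425,0.082,0.058,0.0193,-0.0103,0.0387,-0.425,0.082,0.058,0.0193,-0.0103,0.0387,-0.425,0.082,0.058,0.0193,-0.0103,0.0387,-0.425,0.082,0.058,0.0193,-0.0103,0.0387,-0.425,0.082,0.058,0.0193,-0.0103,0.0387,-0.425,0.082,0.058,0.0193,-0.0103,0.0387,-0.425,0.082,0.058,0.0193,-0.0103,0.0387,-0.425,0.082,0.058,0.0193,-0.0103,0.0387,-0.425,0.082,0.058,0.0193,-0.0103,0.0387]'

```text
t: 2.4
tcp_pos: [0.4921, -0.2115, 0.1765]
tool_rot: [0.023, 0.906, 0.423, 0.028]
wrist_force: [-0.2, -1.0, -1.2]
gripper_width: 1.003
```

Run:
```python
from h import *
rows([.451,-.282,.17],down(41))
```

```text
t 2.40 n=2 dist 81.8mm ang 9.94 row [-0.3999, 0.0833, 0.0268, 0.0149, -0.0088, 0.0377]
```

>>> servo_tool --plan '[-0.4,0.083,0.027,0.0149,-0.0088,0.0377,-0.4,0.083,0.027,0.0149,-0.0088,0.0377,0,0,0,0,0,0,0,0,0,0,0,0]' --fingers 0.85

```text
t: 2.8
tcp_pos: [0.4475, -0.2866, 0.1666]
tool_rot: [-0.003, 0.938, 0.347, -0.002]
wrist_force: [-0.7, 0.5, -0.4]
gripper_width: 0.848
```

```bash
cat > part.py <<'E'
import sys
from h import *
tag,x,y,h,hint=sys.argv[1],*map(float,sys.argv[2:6])
s,c,P=shot(tag);print('pose',s['tcp_pos'].round(4),'v',abs(s['qvel']).max().round(3))
d=np.hypot(P[...,0]-x,P[...,1]-y);near=d<.06
t=P[near&(d>.048)];tz=np.nanmedian(t[:,2])
m=near&(abs(P[...,2]-tz-h)<.003)
q=P[m];r0=cv2.minAreaRect((q[:,:2]*1e3).astype(np.float32))
# robust square fit: rotated extents
def ext(a):
    a=np.radians(a);u=q[:,0]*np.cos(a)+q[:,1]*np.sin(a);v=-q[:,0]*np.sin(a)+q[:,1]*np.cos(a)
    return np.percentile(u,[.5,99.5]),np.percentile(v,[.5,99.5])
A=np.arange(hint-15,hint+15,.25);ar=[np.ptp(ext(a)[0])*np.ptp(ext(a)[1]) for a in A];a=A[np.argmin(ar)]
U,V=ext(a);cu,cv=U.mean(),V.mean();ca,sa=np.cos(np.radians(a)),np.sin(np.radians(a))
print('table z %.4f n %d top %.4f'%(tz,m.sum(),np.median(q[:,2])),'rect',np.round(r0[0],1),np.round(r0[1],1),round(r0[2],1))
print('fit yaw',a,'size mm',np.round([np.ptp(U)*1e3,np.ptp(V)*1e3],1),'centre',np.round([cu*ca-cv*sa,cu*sa+cv*ca],4))
E
python3 part.py b1 .451 -.282 .024 41
```

```text
pose [ 0.4475 -0.2866  0.1666] v 0.025
table z 0.2085 n 4189 top 0.2324 rect [ 448.1 -278. ] [116.5  26.5] 32.7
fit yaw 29.75 size mm [93.5 22.8] centre [ 0.4552 -0.2701]
```

View pics/b1.png

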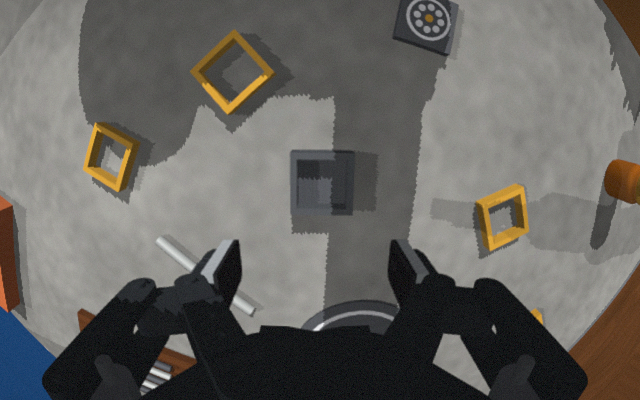

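The body sits at (322,183), already square to the jaws. The fit caught gripper pixels above the table, so I'll mask them.

```bash
sed -i "s/near=d<.06/near=(d<.06)\&(P[...,2]<.06)/" part.py
sed -i "s/^s,c,P=shot(tag);/import os\ns,c,P=shot(tag) if not os.path.exists(tag+'.pkl') else (lambda z:(z[0],z[1],np.where((z[1]['depth']>0)[...,None],fishcloud(z[1],tcpT(z[0])@z[1]['hand_eye']),np.nan)))(pickle.load(open(tag+'.pkl','rb')))\n/" part.py
python3 part.py b1 .451 -.282 .024 41;python3 part.py b1 .626 -.180 .016 62;python3 part.py b1 .423 -.098 .012 28
```

```text
pose [ 0.4475 -0.2866  0.1666] v 0.025
table z -0.0004 n 1670 top 0.0235 rect [ 448.6 -279. ] [55.8 56.8] 40.0
fit yaw 39.75 size mm [55.6 56.4] centre [ 0.4486 -0.2789]
pose [ 0.4475 -0.2866  0.1666] v 0.025
table z -0.0004 n 941 top 0.0153 rect [ 625.  -177.4] [57.9 58.1] 60.9
fit yaw 62.0 size mm [56.9 56.6] centre [ 0.6246 -0.1773]
pose [ 0.4475 -0.2866  0.1666] v 0.025
table z -0.0004 n 2617 top 0.0125 rect [421.7 -96.2] [56.5 56.4] 27.8
fit yaw 28.5 size mm [55.8 54.6] centre [ 0.4218 -0.0966]
```

Run:
```python
from h import *
for f in('w2','b1'):
    s,c=pickle.load(open(f+'.pkl','rb'));P=fishcloud(c,c['hand_eye']);k=(c['depth']>0)&(c['depth']<.2)&(abs(P[...,1])<.015)&(abs(P[...,0])<.07)
    q=P[k];print(f,s['gripper_width'],'tool z pct',np.percentile(q[:,2],[50,90,98,99.8]).round(4),'x inner',np.sort(abs(q[q[:,2]>-.01][:,0]))[:20:5].round(4), 'y',np.percentile(q[q[:,2]>-.01][:,1],[1,99]).round(4))
rows([.4486,-.2789,.075],down(39.75))
```

```text
w2 0.9974372950157159 tool z pct [-0.0596 -0.0224 -0.      0.008 ] x inner [0.0404 0.0405 0.0406 0.0406] y [-0.0111  0.011 ]
b1 0.8484965382322796 tool z pct [-0.06   -0.0239  0.0027  0.012 ] x inner [0.0354 0.0355 0.0355 0.0356] y [-0.0098  0.0124]
t 2.85 n=3 dist 91.9mm ang 0.95 row [0.0193, -0.0153, 0.3053, -0.0011, 0.0004, 0.0024]
```

>>> servo_tool --plan '[0.02,-0.015,0.305,-0.0011,0.0004,0.0024,0.02,-0.015,0.305,-0.0011,0.0004,0.0024,0.02,-0.015,0.305,-0.0011,0.0004,0.0024,0,0,0,0,0,0]'

```text
t: 3.25
tcp_pos: [0.4526, -0.274, 0.0742]
tool_rot: [0.002, 0.939, 0.345, 0.002]
wrist_force: [-1.5, -0.2, -1.2]
gripper_width: 0.85
```

Run:
```python
from h import *
rows([.4486,-.2789,.022],down(39.75),3)
```

```text
t 3.25 n=3 dist 52.6mm ang 0.69 row [-0.021, 0.0033, 0.1741, 0.0008, -0.0004, 0.0017]
```

>>> servo_tool --plan '[-0.06,0.01,0,0,0,0,0,0,0.15,0,0,0,0,0,0.15,0,0,0,0,0,0,0,0,0]'

```text
t: 3.65
tcp_pos: [0.4522, -0.2795, 0.0474]
tool_rot: [0.006, 0.938, 0.347, 0.004]
wrist_force: [0.5, 0.0, 0.7]
gripper_width: 0.85
```

Run:
```python
from h import *
rows([.4486,-.2789,.022],down(39.75),1)
```

```text
t 3.65 n=1 dist 25.7mm ang 1.22 row [-0.024, -0.0312, 0.2537, 0.0064, -0.0016, 0.0076]
```

>>> servo_tool --plan '[-0.024,-0.031,0.06,0.0064,-0.0016,0.0076,0,0,0.12,0,0,0,0,0,0.08,0,0,0,0,0,0,0,0,0]'

```text
t: 4.05
tcp_pos: [0.4496, -0.2803, 0.0218]
tool_rot: [0.002, 0.941, 0.339, 0.001]
wrist_force: [-0.7, 0.1, -0.2]
gripper_width: 0.849
```

Run:
```python
from h import *
rows([.4486,-.2789,.022],down(39.75),1)
```

```text
t 4.05 n=1 dist 1.8mm ang 0.23 row [0.0014, -0.0176, -0.0025, 0.0018, -0.0001, -0.0006]
```

>>> servo_tool --plan '[0,-0.02,0,0,0,0,0,-0.005,0,0,0,0]'

```text
t: 4.25
tcp_pos: [0.4479, -0.2784, 0.0216]
tool_rot: [0.002, 0.941, 0.339, 0.001]
wrist_force: [0.3, 0.5, -0.4]
gripper_width: 0.85
```

>>> servo_tool --plan '[0,0,0,0,0,0,0,0,0,0,0,0,0,0,0,0,0,0,0,0,0,0,0,0,0,0,0,0,0,0]' --fingers 0.5 --newtons 60

```text
t: 4.75
tcp_pos: [0.4482, -0.2785, 0.0223]
tool_rot: [0.002, 0.941, 0.339, 0.001]
wrist_force: [-0.3, -0.4, -1.0]
gripper_width: 0.644
```

>>> servo_tool --plan '[0,0,-0.2,0,0,0,0,0,-0.4,0,0,0,0,0,-0.4,0,0,0,0,0,-0.2,0,0,0]'

```text
t: 5.15
tcp_pos: [0.4446, -0.275, 0.1408]
tool_rot: [-0.004, 0.941, 0.339, -0.002]
wrist_force: [0.6, -0.5, -1.4]
gripper_width: 0.639
```

Run:
```python
from h import *
from bench import state
print(state()['wrist_force'],state()['gripper_width'])
rows(NC+nestR()@[0,0,.115],toolnest(),14)
```

```text
[ 0.60830433 -0.45555908 -1.39127702] 0.6390610074060734
t 5.15 n=14 dist 515.1mm ang 65.19 row [0.3767, -0.0745, -0.0249, -0.0165, 0.009, -0.0339]
```

>>> servo_tool --plan '[0.377,-0.075,-0.025,-0.0165,0.009,-0.0339,0.377,-0.075,-0.025,-0.0165,0.009,-0.0339,0.377,-0.075,-0.025,-0.0165,0.009,-0.0339,0.377,-0.075,-0.025,-0.0165,0.009,-0.0339,0.377,-0.075,-0.025,-0.0165,0.009,-0.0339,0.377,-0.075,-0.025,-0.0165,0.009,-0.0339,0.377,-0.075,-0.025,-0.0165,0.009,-0.0339,0.377,-0.075,-0.025,-0.0165,0.009,-0.0339,0.377,-0.075,-0.025,-0.0165,0.009,-0.0339,0.377,-0.075,-0.025,-0.0165,0.009,-0.0339]'

```text
t: 6.15
tcp_pos: [0.5748, 0.0854, 0.1752]
tool_rot: [0.132, 0.739, 0.643, 0.148]
wrist_force: [0.4, -0.5, -1.5]
gripper_width: 0.641
```

Run:
```python
from h import *
rows(NC+nestR()@[0,0,.115],toolnest())
```

```text
t 6.15 n=4 dist 145.6mm ang 17.08 row [0.3565, -0.0763, -0.0195, -0.0143, 0.0091, -0.0313]
```

>>> servo_tool --plan '[0.356,-0.076,-0.02,-0.0143,0.0091,-0.0313,0.356,-0.076,-0.02,-0.0143,0.0091,-0.0313,0.356,-0.076,-0.02,-0.0143,0.0091,-0.0313,0.3,-0.076,-0.02,-0.0143,0.0091,-0.0313,0,0,0,0,0,0]'

```text
t: 6.65
tcp_pos: [0.5421, 0.232, 0.1712]
tool_rot: [0.168, 0.627, 0.735, 0.196]
wrist_force: [0.2, -0.4, -2.0]
gripper_width: 0.645
```

Run:
```python
from h import *
rows(NC+nestR()@[0,0,.115],toolnest(),2)
rows(NC+nestR()@[0,0,.09],toolnest(),2)
```

```text
t 6.65 n=2 dist 7.2mm ang 1.06 row [-0.0215, 0.029, 0.002, -0.0003, -0.0018, 0.004]
t 6.65 n=2 dist 26.4mm ang 1.06 row [-0.0222, 0.0291, 0.127, -0.0003, -0.0018, 0.004]
```

>>> servo_tool --plan '[-0.022,0.029,0,-0.0003,-0.0018,0.004,-0.022,0.029,0,-0.0003,-0.0018,0.004,0,0,0,0,0,0,0,0,0,0,0,0]'

```text
t: 7.05
tcp_pos: [0.5488, 0.226, 0.1741]
tool_rot: [0.17, 0.636, 0.728, 0.194]
wrist_force: [0.7, -0.0, -1.0]
gripper_width: 0.642
```

Run:
```python
from h import *
rows(NC+nestR()@[0,0,.09],toolnest(),2)
s,c,P=shot('n1')
im=cv2.resize(c['color'][120:320,200:440][...,::-1],None,fx=2.5,fy=2.5,interpolation=cv2.INTER_CUBIC);cv2.imwrite('pics/n1c.png',im)
```

```text
t 7.05 n=2 dist 25.2mm ang 0.31 row [0.0134, -0.0027, 0.125, -0.0004, 0.0006, -0.0011]
```

View pics/n1c.png

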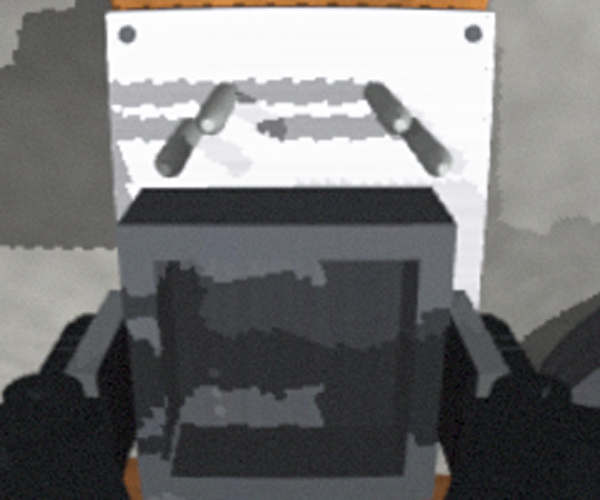

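The body is gripped square, ahead of the lower pins. I'll measure its offset in the hand.

```bash
cat > held.py <<'E'
import sys
from h import *
s,c=pickle.load(open(sys.argv[1]+'.pkl','rb'));P=fishcloud(c,c['hand_eye']);z0=float(sys.argv[2])
k=(c['depth']>0)&(abs(P[...,2]-z0)<.005)&(abs(P[...,0])<.035)&(abs(P[...,1])<.04)
k[:, :]&=True
q=P[k]; z=np.median(q[:,2]); q=q[abs(q[:,2]-z)<.002]
print('top tool z',z.round(4),'n',len(q),'x',np.percentile(q[:,0],[.5,99.5]).round(4),'y',np.percentile(q[:,1],[.5,99.5]).round(4))
for b in(-.02,-.01,0,.01,.02):
    t=q[abs(q[:,0]-b)<.003];print(b,t[:,1].min().round(4),t[:,1].max().round(4),end='; ')
E
python3 held.py n1 -.002
```

```text
top tool z -0.0009 n 5989 x [-0.0309  0.0284] y [-0.0292  0.0272]
-0.02 -0.0292 0.0284; -0.01 -0.0292 0.0272; 0 -0.0293 0.0274; 0.01 -0.0294 0.0277; 0.02 -0.0294 0.0277;
```

>>> servo_tool --plan '[0.02,0,0.1,0,0,0,0.005,0,0.1,0,0,0,0,0,0,0,0,0,0,0,0,0,0,0]'

```text
t: 7.5
tcp_pos: [0.5599, 0.2289, 0.1548]
tool_rot: [0.17, 0.637, 0.727, 0.194]
wrist_force: [-0.1, -0.2, -0.8]
gripper_width: 0.64
```

Run:
```python
from h import *
rows(NC+nestR()@[.001,0,.06],toolnest(),1)
```

```text
t 7.50 n=1 dist 32.7mm ang 0.45 row [0.0145, 0.0027, 0.3266, -0.001, 0.0019, -0.0031]
```

>>> servo_tool --plan '[0.014,0.003,0.02,-0.001,0.0019,-0.0031,0,0,0.07,0,0,0,0,0,0.07,0,0,0,0,0,0,0,0,0]'

```text
t: 7.9
tcp_pos: [0.5683, 0.2318, 0.1398]
tool_rot: [0.17, 0.633, 0.729, 0.195]
wrist_force: [0.1, 0.1, -2.3]
gripper_width: 0.636
```

Run:
```python
from h import *
rows(NC+nestR()@[.001,0,.06],toolnest(),1)
```

```text
t 7.90 n=1 dist 15.3mm ang 0.07 row [-0.0042, 0.0012, 0.1528, -0.0001, -0.0003, 0.0005]
```

>>> servo_tool --plan '[0,0,0.08,0,0,0,0,0,0.08,0,0,0,0,0,0.08,0,0,0,0,0,0,0,0,0]'

```text
t: 8.3
tcp_pos: [0.5812, 0.2336, 0.1169]
tool_rot: [0.17, 0.633, 0.729, 0.195]
wrist_force: [0.5, -0.6, -2.4]
gripper_width: 0.644
```

Run:
```python
from h import *
rows(NC+nestR()@[.001,0,.0223],toolnest(),1)
```

```text
t 8.30 n=1 dist 26.6mm ang 0.07 row [-0.004, 0.0027, 0.2661, -0.0002, -0.0003, 0.0005]
```

No contact so far. I'll lower further and take the last millimetres slowly.

>>> servo_tool --plan '[0,0,0.08,0,0,0,0,0,0.08,0,0,0,0,0,0.05,0,0,0,0,0,0,0,0,0]'

```text
t: 8.7
tcp_pos: [0.5926, 0.2352, 0.0968]
tool_rot: [0.169, 0.633, 0.729, 0.195]
wrist_force: [-0.4, -0.7, -1.3]
gripper_width: 0.64
```

>>> servo_tool --plan '[0,0,0.02,0,0,0,0,0,0,0,0,0]'

```text
t: 8.9
tcp_pos: [0.5938, 0.2354, 0.0949]
tool_rot: [0.169, 0.633, 0.729, 0.195]
wrist_force: [0.5, 1.1, -1.7]
gripper_width: 0.638
```

Run:
```python
from h import *
from bench import state
rows(NC+nestR()@[.001,0,.0223],toolnest(),1);print(state()['wrist_force']@nestR())
```

```text
t 8.90 n=1 dist 1.3mm ang 0.08 row [-0.0039, 0.0032, 0.012, -0.0004, -0.0003, 0.0004]
[-0.29686564  1.04356594 -1.7661098 ]
```

>>> servo_tool --plan '[0,0,0.015,0,0,0,0,0,0,0,0,0]'

```text
t: 9.1
tcp_pos: [0.5944, 0.2356, 0.0953]
tool_rot: [0.17, 0.633, 0.73, 0.195]
wrist_force: [1.3, -0.7, -1.6]
gripper_width: 0.641
```

>>> servo_tool --plan '[0,0,0.01,0,0,0,0,0,0,0,0,0]'

```text
t: 9.3
tcp_pos: [0.5951, 0.2359, 0.0953]
tool_rot: [0.17, 0.633, 0.73, 0.196]
wrist_force: [0.4, -0.2, -1.7]
gripper_width: 0.64
```

Run:
```python
from h import *
from bench import state
rows(NC+nestR()@[.001,0,.0223],toolnest(),1);print(state()['wrist_force']@nestR())
```

```text
t 9.30 n=1 dist 1.6mm ang 0.10 row [-0.007, -0.0113, 0.0088, 0.0002, -0.0002, 0.0008]
[-0.5118923  -0.25928961 -1.63133679]
```

>>> servo_tool --plan '[0,-0.01,0.02,0,0,0,0,0,0,0,0,0,0,0,0,0,0,0]'

```text
t: 9.6
tcp_pos: [0.5958, 0.2362, 0.0964]
tool_rot: [0.171, 0.633, 0.729, 0.196]
wrist_force: [0.3, 0.4, -1.4]
gripper_width: 0.639
```

Run:
```python
from h import *
from bench import state
rows(NC+nestR()@[.001,0,.0223],toolnest(),1);print(state()['wrist_force']@nestR())
```

```text
t 9.60 n=1 dist 2.8mm ang 0.21 row [-0.0091, -0.0231, 0.0141, 0.0013, -0.0002, 0.0011]
[-0.35701945  0.35427679 -1.39563323]
```

```bash
python3 - <<'E'
from h import *
s,c,P=shot('n2');print(s['qpos'].round(3),s['qvel'].round(3),s['effort'].round(2),s['tcp_pos'].round(4),s['wrist_force'].round(2),s['moment'].round(3))
im=cv2.resize(c['color'][120:320,200:440][...,::-1],None,fx=2.5,fy=2.5,interpolation=cv2.INTER_CUBIC);cv2.imwrite('pics/n2c.png',im)
E
python3 held.py n2 -.002
```

```text
[ 0.204  0.229  1.941 -0.074  0.447 -1.452] [ 0.001 -0.002  0.001 -0.     0.     0.   ] [  0.06 -39.25 -29.61  -0.13  -2.26   0.  ] [0.5958 0.2362 0.0964] [ 0.34  0.4  -1.39] [-0.079  0.385  0.019]
top tool z -0.0009 n 6048 x [-0.0322  0.0308] y [-0.0383  0.029 ]
-0.02 -0.04 0.031; -0.01 -0.0294 0.0272; 0 -0.0294 0.0273; 0.01 -0.0294 0.0277; 0.02 -0.04 0.0315;
```

View pics/n2c.png

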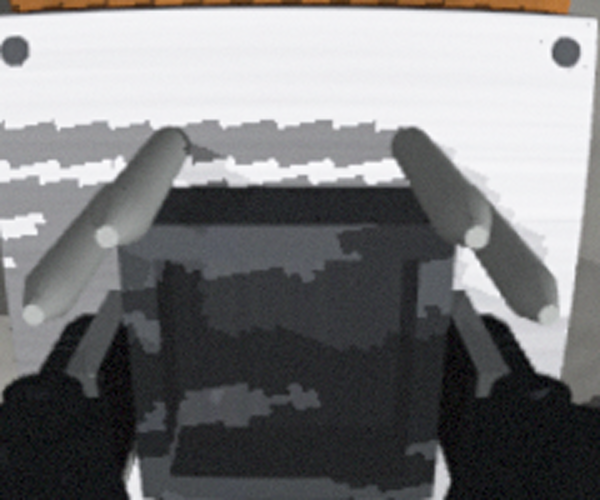

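```bash
cat > seat.py <<'E'
import sys
from h import *
s,c=pickle.load(open(sys.argv[1]+'.pkl','rb'));H=float(sys.argv[2])
T=tcpT(s)@c['hand_eye'];P=(fishcloud(c,T)-NC)@nestR();P[c['depth']<=0]=np.nan
def fit(k,n):
    q=P[k];
    for _ in range(3):
        A=np.c_[q[:,:2],np.ones(len(q))];co,*_=np.linalg.lstsq(A,q[:,2],rcond=None);q=q[abs(A@co-q[:,2])<.0012]
    print(n,len(q),'tilt deg about y,x',np.degrees(co[:2]).round(2),'z at 0: %.2f mm'%(co[2]*1e3));return co,q
k=(abs(P[...,2])<.006)&(P[...,0]<-.036)&(abs(P[...,0])<.056)&(abs(P[...,1])<.055);fit(k,'plate')
k=(abs(P[...,2]-H)<.005)&(abs(P[...,0])<.027)&(abs(P[...,1])<.024);co,q=fit(k,'part top')
x=[ [q[abs(q[:,1]-b)<.002][:,0].min()*1e3] for b in(-.02,-.01,0,.01,.02)];print('lower edge x',np.round(x,1).ravel())
E
python3 seat.py n2 .024
```

```text
plate 8788 tilt deg about y,x [-0.06  0.07] z at 0: -0.03 mm
part top 2388 tilt deg about y,x [-0.91  0.4 ] z at 0: 24.17 mm
lower edge x [-25.9 -25.8 -26.1 -26.1 -26.1]
```

The body top is 24.2 mm above the plate, so it is seated. Forces relax between rows because each row restarts from the measured pose. I'll nudge it back toward the centre and release.

>>> servo_tool --plan '[0,-0.03,0.005,0,0,0,0,0,0.005,0,0,0]'

```text
t: 9.85
tcp_pos: [0.5938, 0.2359, 0.0944]
tool_rot: [0.171, 0.633, 0.729, 0.196]
wrist_force: [-16.5, -5.4, 17.1]
gripper_width: 0.642
```

>>> servo_tool --plan '[0,0,0,0,0,0,0,0,0,0,0,0,0,0,0,0,0,0,0,0,0,0,0,0]' --fingers 0.8

```text
t: 10.25
tcp_pos: [0.5944, 0.2361, 0.0946]
tool_rot: [0.171, 0.632, 0.729, 0.197]
wrist_force: [-0.4, -0.6, -0.4]
gripper_width: 0.804
```

>>> servo_tool --plan '[0,0,-0.1,0,0,0,0,0,-0.2,0,0,0,0,0,-0.3,0,0,0,0,0,-0.4,0,0,0,0,0,-0.2,0,0,0,0,0,0,0,0,0]'

```text
t: 10.85
tcp_pos: [0.5313, 0.2271, 0.2033]
tool_rot: [0.171, 0.632, 0.729, 0.197]
wrist_force: [0.2, -0.4, -0.3]
gripper_width: 0.801
```

```bash
python3 - <<'E'
from h import *
s,c,P=shot('n3')
rows([.6246,-.1773,.15],down(62),13)
E
python3 seat.py n3 .024
```

```text
t 10.90 n=13 dist 418.1mm ang 46.76 row [-0.3038, 0.1066, 0.0645, 0.0187, -0.0061, 0.0226]
plate 2553 tilt deg about y,x [-0.21  0.11] z at 0: -0.15 mm
part top 858 tilt deg about y,x [-0.22  0.17] z at 0: 23.88 mm
lower edge x [-26.7 -26.7 -26.7 -26.7 -26.8]
```

>>> servo_tool --plan '[-0.304,0.107,0.064,0.0187,-0.0061,0.0226,-0.304,0.107,0.064,0.0187,-0.0061,0.0226,-0.304,0.107,0.064,0.0187,-0.0061,0.0226,-0.304,0.107,0.064,0.0187,-0.0061,0.0226,-0.304,0.107,0.064,0.0187,-0.0061,0.0226,-0.304,0.107,0.064,0.0187,-0.0061,0.0226,-0.304,0.107,0.064,0.0187,-0.0061,0.0226,-0.304,0.107,0.064,0.0187,-0.0061,0.0226,-0.304,0.107,0.064,0.0187,-0.0061,0.0226,-0.304,0.107,0.064,0.0187,-0.0061,0.0226]' --fingers 0.85

```text
t: 11.9
tcp_pos: [0.6259, -0.0902, 0.1499]
tool_rot: [0.029, 0.822, 0.568, 0.035]
wrist_force: [0.7, -0.3, 0.9]
gripper_width: 0.85
```

Run:
```python
from h import *
rows([.6246,-.1773,.15],down(62))
```

```text
t 11.90 n=2 dist 87.1mm ang 8.98 row [-0.4049, 0.1608, 0.0021, 0.0203, -0.0071, 0.0306]
```

>>> servo_tool --plan '[-0.4,0.16,0,0.0203,-0.0071,0.0306,-0.38,0.15,0,0.0203,-0.0071,0.0306,0,0,0,0,0,0,0,0,0,0,0,0]'

```text
t: 12.3
tcp_pos: [0.6225, -0.1818, 0.14]
tool_rot: [-0.006, 0.86, 0.51, -0.005]
wrist_force: [-0.5, 0.5, -0.3]
gripper_width: 0.85
```

```bash
python3 part.py s1 .6246 -.1773 .016 62 | tee o
python3 - <<'E'
from h import *
import re
o=open('o').read();a=float(re.search(r'yaw ([\d.]+)',o)[1]);p=[float(v) for v in re.search(r'centre \[\s*(\S+)\s+(\S+?)\s*\]',o).groups()]
rows([*p,.0185],down(a),5)
E
```

```text
pose [ 0.6225 -0.1818  0.14  ] v 0.041
table z -0.0005 n 1772 top 0.0155 rect [ 625.2 -177.4] [56.4 56.6] 62.3
fit yaw 62.0 size mm [56.  55.7] centre [ 0.6249 -0.1773]
t 12.35 n=5 dist 121.5mm ang 1.08 row [0.0107, 0.0027, 0.2428, -0.0014, 0.0003, -0.0011]
```

>>> servo_tool --plan '[0.05,0.01,0.1,-0.007,0.0015,-0.005,0,0,0.24,0,0,0,0,0,0.24,0,0,0,0,0,0.2,0,0,0,0,0,0.1,0,0,0,0,0,0,0,0,0]'

```text
t: 12.95
tcp_pos: [0.6251, -0.1692, 0.0466]
tool_rot: [-0.001, 0.855, 0.519, 0.0]
wrist_force: [0.5, 0.4, -0.0]
gripper_width: 0.851
```

Run:
```python
from h import *
rows([.6249,-.1773,.0205],down(62),1)
```

```text
t 12.95 n=1 dist 27.3mm ang 0.58 row [-0.0735, 0.0359, 0.2605, -0.0005, -0.0009, 0.0047]
```

>>> servo_tool --plan '[-0.065,0.032,0.02,0,0,0.0047,0,0,0,0,0,0,0,0,0,0,0,0]'

```text
t: 13.25
tcp_pos: [0.6263, -0.1765, 0.0467]
tool_rot: [0.0, 0.857, 0.515, 0.001]
wrist_force: [-0.1, 0.8, 1.1]
gripper_width: 0.853
```

Run:
```python
from h import *
rows([.6249,-.1773,.0205],down(62),1)
```

```text
t 13.25 n=1 dist 26.3mm ang 0.18 row [-0.014, -0.0097, 0.2621, 0.0011, -0.0009, 0.0004]
```

>>> servo_tool --plan '[-0.012,-0.01,0.05,0,0,0,0,0,0.1,0,0,0,0,0,0.08,0,0,0,0,0,0.02,0,0,0,0,0,0,0,0,0,0,0,0,0,0,0]'

```text
t: 13.85
tcp_pos: [0.6257, -0.1779, 0.0209]
tool_rot: [0.001, 0.857, 0.515, 0.002]
wrist_force: [0.5, 0.1, -0.2]
gripper_width: 0.852
```

Run:
```python
from h import *
rows([.6249,-.1773,.0205],down(62),1)
```

```text
t 13.85 n=1 dist 1.1mm ang 0.29 row [0.0017, -0.0097, 0.0036, 0.0022, -0.001, 0.0002]
```

Within 1 mm. I'll close, then lift.

>>> servo_tool --plan '[0,-0.01,0.003,0.002,0,0,0,0,0,0,0,0,0,0,0,0,0,0,0,0,0,0,0,0,0,0,0,0,0,0,0,0,0,0,0,0]' --fingers 0.5 --newtons 60

```text
t: 14.45
tcp_pos: [0.6251, -0.1775, 0.0212]
tool_rot: [-0.0, 0.857, 0.515, 0.001]
wrist_force: [-0.1, 0.2, -1.3]
gripper_width: 0.636
```

>>> servo_tool --plan '[0,0,-0.2,0,0,0,0,0,-0.4,0,0,0,0,0,-0.4,0,0,0,0,0,-0.2,0,0,0,0,0,-0.1,0,0,0]'

```text
t: 14.95
tcp_pos: [0.622, -0.1763, 0.151]
tool_rot: [-0.004, 0.857, 0.515, -0.001]
wrist_force: [-0.4, -0.3, -1.3]
gripper_width: 0.64
```

Run:
```python
from h import *
rows(NC+nestR()@[0,0,.135],toolnest(),12)
```

```text
t 14.95 n=12 dist 414.1mm ang 46.82 row [0.3223, -0.1298, -0.0562, -0.0205, 0.0064, -0.0245]
```

>>> servo_tool --plan '[0.322,-0.13,-0.056,-0.0205,0.0064,-0.0245,0.322,-0.13,-0.056,-0.0205,0.0064,-0.0245,0.322,-0.13,-0.056,-0.0205,0.0064,-0.0245,0.322,-0.13,-0.056,-0.0205,0.0064,-0.0245,0.322,-0.13,-0.056,-0.0205,0.0064,-0.0245,0.322,-0.13,-0.056,-0.0205,0.0064,-0.0245,0.322,-0.13,-0.056,-0.0205,0.0064,-0.0245,0.322,-0.13,-0.056,-0.0205,0.0064,-0.0245,0.322,-0.13,-0.056,-0.0205,0.0064,-0.0245,0.322,-0.13,-0.056,-0.0205,0.0064,-0.0245]'

```text
t: 15.95
tcp_pos: [0.5649, 0.1713, 0.1862]
tool_rot: [0.147, 0.673, 0.705, 0.168]
wrist_force: [0.2, 0.2, -1.2]
gripper_width: 0.636
```

Run:
```python
from h import *
rows(NC+nestR()@[0,0,.125],toolnest())
```

```text
t 15.95 n=2 dist 60.7mm ang 6.72 row [0.2897, -0.0896, -0.0193, -0.0174, 0.0057, -0.0211]
```

>>> servo_tool --plan '[0.27,-0.085,-0.02,-0.0174,0.0057,-0.0211,0.2,-0.06,-0.02,-0.0174,0.0057,-0.0211,0,0,0,0,0,0,0,0,0,0,0,0,0,0,0,0,0,0]'

```text
t: 16.45
tcp_pos: [0.5402, 0.2214, 0.1786]
tool_rot: [0.167, 0.631, 0.733, 0.193]
wrist_force: [0.1, -0.6, -1.8]
gripper_width: 0.639
```

```bash
python3 - <<'E'
from h import *
s,c,P=shot('n4')
rows(NC+nestR()@[0.0005,0,.085],toolnest(),1)
E
python3 held.py n4 .0055
```

```text
t 16.50 n=1 dist 39.4mm ang 0.62 row [0.0599, 0.0553, 0.3852, -0.0032, -0.0017, 0.0036]
top tool z 0.0059 n 5415 x [-0.0308  0.0287] y [-0.0292  0.0269]
-0.02 -0.0292 0.0272; -0.01 -0.0293 0.0274; 0 -0.0293 0.0275; 0.01 -0.0295 0.0277; 0.02 -0.0294 0.0275;
```

>>> servo_tool --plan '[0.058,0.06,0.02,-0.003,-0.0017,0.0036,0,0,0,0,0,0,0,0,0,0,0,0]'

```text
t: 16.8
tcp_pos: [0.5479, 0.2254, 0.1805]
tool_rot: [0.17, 0.635, 0.728, 0.195]
wrist_force: [0.2, 0.6, -1.1]
gripper_width: 0.636
```

Run:
```python
from h import *
rows(NC+nestR()@[0.001,0,.085],toolnest(),1)
```

```text
t 16.80 n=1 dist 36.2mm ang 0.28 row [0.0319, -0.0197, 0.3604, -0.0002, 0.0013, -0.0019]
```

>>> servo_tool --plan '[0.03,-0.018,0.02,0,0.0013,-0.0019,0,0,0.1,0,0,0,0,0,0.1,0,0,0,0,0,0.04,0,0,0,0,0,0,0,0,0,0,0,0,0,0,0]'

```text
t: 17.4
tcp_pos: [0.5597, 0.2288, 0.1538]
tool_rot: [0.169, 0.634, 0.729, 0.194]
wrist_force: [-0.3, -0.3, -0.2]
gripper_width: 0.636
```

Run:
```python
from h import *
rows(NC+nestR()@[0.001,0,.075],toolnest(),1)
```

```text
t 17.40 n=1 dist 16.9mm ang 0.19 row [0.0144, 0.0089, 0.168, -0.0014, 0.0004, -0.0006]
```

>>> servo_tool --plan '[0.014,0.009,0.02,-0.0014,0,0,0,0,0.07,0,0,0,0,0,0.07,0,0,0,0,0,0.02,0,0,0,0,0,0,0,0,0]'

```text
t: 17.9
tcp_pos: [0.5702, 0.232, 0.1378]
tool_rot: [0.17, 0.634, 0.729, 0.196]
wrist_force: [-0.4, 0.0, -0.6]
gripper_width: 0.636
```

Run:
```python
from h import *
rows(NC+nestR()@[0.001,0,.0455],toolnest(),1)
```

```text
t 17.90 n=1 dist 27.0mm ang 0.09 row [-0.0028, -0.0054, 0.2704, 0.0005, 0.0003, -0.0004]
```

>>> servo_tool --plan '[-0.003,-0.005,0.05,0,0,0,0,0,0.08,0,0,0,0,0,0.06,0,0,0,0,0,0.02,0,0,0,0,0,0,0,0,0]'

```text
t: 18.4
tcp_pos: [0.5811, 0.2331, 0.1175]
tool_rot: [0.17, 0.634, 0.729, 0.195]
wrist_force: [0.1, 0.4, -1.3]
gripper_width: 0.638
```

Run:
```python
from h import *
rows(NC+nestR()@[0.001,0,.0455],toolnest(),1)
```

```text
t 18.40 n=1 dist 4.0mm ang 0.08 row [0.0011, 0.0012, 0.0397, 0.0004, 0.0003, -0.0005]
```

>>> servo_tool --plan '[0,0,0.025,0,0,0,0,0,0.01,0,0,0]'

```text
t: 18.6
tcp_pos: [0.5831, 0.2334, 0.1144]
tool_rot: [0.17, 0.634, 0.729, 0.196]
wrist_force: [-3.5, -0.7, 2.4]
gripper_width: 0.636
```

>>> servo_tool --plan '[0,0,0.012,0,0,0]'

```text
t: 18.7
tcp_pos: [0.5832, 0.2335, 0.1142]
tool_rot: [0.17, 0.634, 0.729, 0.195]
wrist_force: [-27.0, -8.0, 27.5]
gripper_width: 0.638
```

>>> servo_tool --plan '[0,0,0.01,0,0,0]'

```text
t: 18.8
tcp_pos: [0.5832, 0.2335, 0.1143]
tool_rot: [0.17, 0.634, 0.729, 0.194]
wrist_force: [-14.8, -5.7, 12.9]
gripper_width: 0.638
```

Run:
```python
from h import *
rows(NC+nestR()@[0.001,0,.0455],toolnest(),1)
```

```text
t 18.80 n=1 dist 0.2mm ang 0.13 row [0.0004, -0.001, 0.0022, -0.0008, 0.0006, -0.0001]
```

Contact came at the expected height, within 0.2 mm. I'll release and retreat.

>>> servo_tool --plan '[0,0,0,0,0,0,0,0,0,0,0,0,0,0,0,0,0,0,0,0,0,0,0,0]' --fingers 0.8

```text
t: 19.2
tcp_pos: [0.5844, 0.2339, 0.1164]
tool_rot: [0.171, 0.634, 0.729, 0.196]
wrist_force: [-0.4, -0.8, -0.8]
gripper_width: 0.8
```

>>> servo_tool --plan '[0,0,-0.1,0,0,0,0,0,-0.2,0,0,0,0,0,-0.3,0,0,0,0,0,-0.3,0,0,0,0,0,0,0,0,0,0,0,0,0,0,0]'

```text
t: 19.8
tcp_pos: [0.5371, 0.2273, 0.1982]
tool_rot: [0.171, 0.634, 0.729, 0.196]
wrist_force: [-0.4, -0.1, 0.1]
gripper_width: 0.798
```

```bash
python3 - <<'E'
from h import *
s,c,P=shot('n5')
rows([.4218,-.0966,.15],down(28.5),12)
E
python3 seat.py n5 .04
```

```text
t 19.85 n=12 dist 347.4mm ang 74.97 row [-0.3075, 0.0149, 0.0294, 0.0183, -0.0127, 0.0471]
plate 2725 tilt deg about y,x [-0.28  0.06] z at 0: -0.18 mm
part top 937 tilt deg about y,x [-0.32  0.45] z at 0: 39.78 mm
lower edge x [-26.8 -26.8 -26.8 -26.9 -26.9]
```

>>> servo_tool --plan '[-0.307,0.015,0.029,0.0183,-0.0127,0.0471,-0.307,0.015,0.029,0.0183,-0.0127,0.0471,-0.307,0.015,0.029,0.0183,-0.0127,0.0471,-0.307,0.015,0.029,0.0183,-0.0127,0.0471,-0.307,0.015,0.029,0.0183,-0.0127,0.0471,-0.307,0.015,0.029,0.0183,-0.0127,0.0471,-0.307,0.015,0.029,0.0183,-0.0127,0.0471,-0.307,0.015,0.029,0.0183,-0.0127,0.0471,-0.307,0.015,0.029,0.0183,-0.0127,0.0471,-0.307,0.015,0.029,0.0183,-0.0127,0.0471]' --fingers 0.85

```text
t: 20.85
tcp_pos: [0.4593, -0.0631, 0.1457]
tool_rot: [0.021, 0.946, 0.323, 0.021]
wrist_force: [-0.4, -0.4, -0.2]
gripper_width: 0.849
```

Run:
```python
from h import *
rows([.4218,-.0966,.14],down(28.5))
```

```text
t 20.85 n=2 dist 50.6mm ang 9.83 row [-0.2507, 0.0267, 0.0248, 0.0121, -0.0072, 0.0385]
```

>>> servo_tool --plan '[-0.24,0.026,0.02,0.0121,-0.0072,0.0385,-0.15,0.01,0.02,0.0121,-0.0072,0.0385,0,0,0,0,0,0,0,0,0,0,0,0,0,0,0,0,0,0]'

```text
t: 21.35
tcp_pos: [0.4265, -0.0916, 0.1356]
tool_rot: [-0.004, 0.97, 0.241, -0.005]
wrist_force: [-0.4, 0.2, 0.4]
gripper_width: 0.851
```

```bash
python3 part.py c1 .4218 -.0966 .012 28 | tee o
python3 - <<'E'
from h import *
import re
o=open('o').read();a=float(re.search(r'yaw ([\d.]+)',o)[1]);p=[float(v) for v in re.search(r'centre \[\s*(\S+)\s+(\S+?)\s*\]',o).groups()]
rows([*p,.020],down(a),1)
E
```

```text
pose [ 0.4265 -0.0916  0.1356] v 0.01
table z -0.0005 n 4373 top 0.0122 rect [421.5 -95.5] [56.2 56.1] 27.8
fit yaw 28.0 size mm [55.5 54.6] centre [ 0.4214 -0.0951]
t 21.40 n=1 dist 115.8mm ang 0.68 row [-0.0549, 0.0195, 1.1565, -0.0046, 0.0033, -0.0008]
```

>>> servo_tool --plan '[-0.05,0.018,0.02,-0.0046,0.0033,0,0,0,0.2,0,0,0,0,0,0.24,0,0,0,0,0,0.24,0,0,0,0,0,0.1,0,0,0,0,0,0,0,0,0,0,0,0,0,0,0]'

```text
t: 22.1
tcp_pos: [0.4255, -0.0947, 0.0551]
tool_rot: [0.003, 0.969, 0.246, 0.004]
wrist_force: [-0.7, -0.4, 1.2]
gripper_width: 0.853
```

Run:
```python
from h import *
rows([.4214,-.0951,.0198],down(28),1)
```

```text
t 22.10 n=1 dist 35.6mm ang 0.72 row [-0.0398, -0.0184, 0.3529, 0.0038, -0.0026, 0.0039]
```

>>> servo_tool --plan '[-0.036,-0.017,0.03,0.0038,-0.0026,0.0039,0,0,0.1,0,0,0,0,0,0.1,0,0,0,0,0,0.04,0,0,0,0,0,0,0,0,0,0,0,0,0,0,0]'

```text
t: 22.7
tcp_pos: [0.4233, -0.096, 0.0284]
tool_rot: [0.002, 0.97, 0.242, 0.002]
wrist_force: [-0.0, 0.4, -0.3]
gripper_width: 0.849
```

Run:
```python
from h import *
rows([.4214,-.0951,.0198],down(28),1)
```

```text
t 22.70 n=1 dist 8.8mm ang 0.27 row [-0.0123, -0.0173, 0.0855, 0.0019, -0.0011, -0.0002]
```

>>> servo_tool --plan '[-0.012,-0.017,0.03,0.0019,-0.0011,0,0,0,0.04,0,0,0,0,0,0.015,0,0,0,0,0,0,0,0,0,0,0,0,0,0,0]'

```text
t: 23.2
tcp_pos: [0.4216, -0.0952, 0.0195]
tool_rot: [0.0, 0.97, 0.242, 0.0]
wrist_force: [0.3, -1.1, 0.1]
gripper_width: 0.847
```

Run:
```python
from h import *
rows([.4214,-.0951,.0198],down(28),1)
```

```text
t 23.20 n=1 dist 0.4mm ang 0.03 row [-0.0017, -0.0017, -0.0031, 0.0002, -0.0002, -0.0001]
```

>>> servo_tool --plan '[0,0,0,0,0,0,0,0,0,0,0,0,0,0,0,0,0,0,0,0,0,0,0,0,0,0,0,0,0,0,0,0,0,0,0,0]' --fingers 0.5 --newtons 60

```text
t: 23.8
tcp_pos: [0.4221, -0.0954, 0.0201]
tool_rot: [0.001, 0.97, 0.242, 0.001]
wrist_force: [-0.2, 0.8, 0.1]
gripper_width: 0.634
```

>>> servo_tool --plan '[0,0,-0.2,0,0,0,0,0,-0.4,0,0,0,0,0,-0.4,0,0,0,0,0,-0.3,0,0,0,0,0,-0.1,0,0,0]'

```text
t: 24.3
tcp_pos: [0.4186, -0.0936, 0.1611]
tool_rot: [-0.003, 0.97, 0.242, -0.003]
wrist_force: [0.8, 0.1, -0.9]
gripper_width: 0.633
```

Run:
```python
from h import *
rows(NC+nestR()@[0,0,.135],toolnest(),12)
```

```text
t 24.30 n=12 dist 343.6mm ang 75.63 row [0.3012, -0.0473, -0.0208, -0.0185, 0.0127, -0.0475]
```

>>> servo_tool --plan '[0.301,-0.047,-0.021,-0.0185,0.0127,-0.0475,0.301,-0.047,-0.021,-0.0185,0.0127,-0.0475,0.301,-0.047,-0.021,-0.0185,0.0127,-0.0475,0.301,-0.047,-0.021,-0.0185,0.0127,-0.0475,0.301,-0.047,-0.021,-0.0185,0.0127,-0.0475,0.301,-0.047,-0.021,-0.0185,0.0127,-0.0475,0.301,-0.047,-0.021,-0.0185,0.0127,-0.0475,0.301,-0.047,-0.021,-0.0185,0.0127,-0.0475,0.301,-0.047,-0.021,-0.0185,0.0127,-0.0475,0.301,-0.047,-0.021,-0.0185,0.0127,-0.0475]'

```text
t: 25.3
tcp_pos: [0.5436, 0.1748, 0.1774]
tool_rot: [0.144, 0.702, 0.677, 0.165]
wrist_force: [-0.1, -1.0, -1.4]
gripper_width: 0.635
```

Run:
```python
from h import *
rows(NC+nestR()@[0,0,.13],toolnest())
```

```text
t 25.30 n=2 dist 53.6mm ang 10.83 row [0.2653, 0.0069, -0.0406, -0.0188, 0.0108, -0.0395]
```

>>> servo_tool --plan '[0.25,0.007,-0.04,-0.0188,0.0108,-0.0395,0.17,0.006,-0.04,-0.0188,0.0108,-0.0395,0,0,0,0,0,0,0,0,0,0,0,0,0,0,0,0,0,0]'

```text
t: 25.8
tcp_pos: [0.5346, 0.2199, 0.1767]
tool_rot: [0.165, 0.631, 0.734, 0.191]
wrist_force: [0.5, 0.7, -1.8]
gripper_width: 0.636
```

```bash
python3 - <<'E'
from h import *
s,c,P=shot('n6')
rows(NC+nestR()@[0.001,0,.095],toolnest(),1)
E
python3 held.py n6 .0085
```

```text
t 25.85 n=1 dist 32.8mm ang 0.95 row [0.0662, 0.1243, 0.2961, -0.0063, -0.0016, 0.0046]
top tool z 0.0081 n 12420 x [-0.0292  0.0261] y [-0.0293  0.0261]
-0.02 -0.0297 0.027; -0.01 -0.0296 0.0266; 0 -0.0296 0.0267; 0.01 -0.0295 0.0266; 0.02 -0.0293 0.0273;
```

>>> servo_tool --plan '[0.062,0.12,0.02,-0.0063,-0.0016,0.0046,0,0,0,0,0,0,0,0,0,0,0,0,0,0,0,0,0,0]'

```text
t: 26.25
tcp_pos: [0.5457, 0.2249, 0.1798]
tool_rot: [0.169, 0.636, 0.728, 0.194]
wrist_force: [0.2, 0.1, -1.1]
gripper_width: 0.636
```

Run:
```python
from h import *
rows(NC+nestR()@[0.001,0,.085],toolnest(),1)
```

```text
t 26.25 n=1 dist 36.7mm ang 0.35 row [0.034, 0.0046, 0.3656, -0.0013, 0.0013, -0.0022]
```

>>> servo_tool --plan '[0.032,0.004,0.02,-0.0013,0.0013,-0.0022,0,0,0.1,0,0,0,0,0,0.1,0,0,0,0,0,0.04,0,0,0,0,0,0,0,0,0,0,0,0,0,0,0]'

```text
t: 26.85
tcp_pos: [0.5587, 0.2294, 0.1539]
tool_rot: [0.169, 0.634, 0.729, 0.194]
wrist_force: [0.2, -0.6, -1.2]
gripper_width: 0.639
```

Run:
```python
from h import *
rows(NC+nestR()@[0.001,0,.075],toolnest(),1)
```

```text
t 26.85 n=1 dist 17.5mm ang 0.17 row [0.0063, 0.0166, 0.1737, -0.0014, 0.0002, -0.0002]
```

>>> servo_tool --plan '[0.006,0.016,0.02,-0.0014,0,0,0,0,0.07,0,0,0,0,0,0.07,0,0,0,0,0,0.02,0,0,0,0,0,0,0,0,0,0,0,0,0,0,0]'

```text
t: 27.45
tcp_pos: [0.57, 0.2318, 0.1381]
tool_rot: [0.17, 0.634, 0.729, 0.196]
wrist_force: [-0.3, -0.7, -1.8]
gripper_width: 0.635
```

Run:
```python
from h import *
rows(NC+nestR()@[0.001,0,.0605],toolnest(),1)
```

```text
t 27.45 n=1 dist 12.5mm ang 0.06 row [-0.0012, -0.0053, 0.1245, 0.0005, 0.0002, -0.0001]
```

>>> servo_tool --plan '[0,-0.005,0.03,0,0,0,0,0,0.05,0,0,0,0,0,0.02,0,0,0,0,0,0,0,0,0]'

```text
t: 27.85
tcp_pos: [0.5751, 0.2325, 0.1289]
tool_rot: [0.17, 0.634, 0.729, 0.196]
wrist_force: [-1.2, 0.6, -0.8]
gripper_width: 0.637
```

>>> servo_tool --plan '[0,0,0.012,0,0,0]'

```text
t: 27.95
tcp_pos: [0.5758, 0.2326, 0.1278]
tool_rot: [0.17, 0.634, 0.729, 0.196]
wrist_force: [0.5, -0.3, -0.7]
gripper_width: 0.634
```

>>> servo_tool --plan '[0,0,0.012,0,0,0]'

```text
t: 28.05
tcp_pos: [0.576, 0.2327, 0.1275]
tool_rot: [0.17, 0.634, 0.729, 0.195]
wrist_force: [-22.8, -5.9, 23.3]
gripper_width: 0.635
```

Run:
```python
from h import *
rows(NC+nestR()@[0.001,0,.0605],toolnest(),1)
```

```text
t 28.05 n=1 dist 0.5mm ang 0.05 row [-0.0021, -0.0043, 0.0017, 0.0003, 0.0002, 0.0001]
```

Contact at the expected height again, so I'll release and check.

>>> servo_tool --plan '[0,0,0,0,0,0,0,0,0,0,0,0,0,0,0,0,0,0,0,0,0,0,0,0]' --fingers 0.8

```text
t: 28.45
tcp_pos: [0.5775, 0.233, 0.1294]
tool_rot: [0.171, 0.633, 0.729, 0.197]
wrist_force: [-0.9, 0.4, 0.3]
gripper_width: 0.799
```

>>> servo_tool --plan '[0,0,-0.1,0,0,0,0,0,-0.2,0,0,0,0,0,-0.3,0,0,0,0,0,-0.3,0,0,0,0,0,0,0,0,0,0,0,0,0,0,0]'

```text
t: 29.05
tcp_pos: [0.53, 0.2264, 0.2116]
tool_rot: [0.172, 0.633, 0.728, 0.197]
wrist_force: [-0.3, -0.4, 0.2]
gripper_width: 0.8
```

```bash
python3 - <<'E'
from h import *
s,c,P=shot('n7')
im=cv2.resize(c['color'][100:260,220:420][...,::-1],None,fx=3,fy=3,interpolation=cv2.INTER_CUBIC)
from bench import camera
t=camera('scene')['color'][120:240,300:440][...,::-1];t=cv2.resize(t,None,fx=3.4,fy=3.4)
cv2.imwrite('pics/n7c.png',im);cv2.imwrite('pics/sc7.png',t);print(s['tcp_pos'],s['wrist_force'])
E
python3 seat.py n7 .052
```

```text
[0.52999716 0.22635159 0.21157902] [-0.30288872 -0.37006483  0.15238497]
plate 2401 tilt deg about y,x [-0.29  0.07] z at 0: -0.18 mm
part top 3110 tilt deg about y,x [-0.39 -0.6 ] z at 0: 52.94 mm
lower edge x [-27.  -27.  -26.9 -26.9 -26.9]
```

View pics/n7c.png

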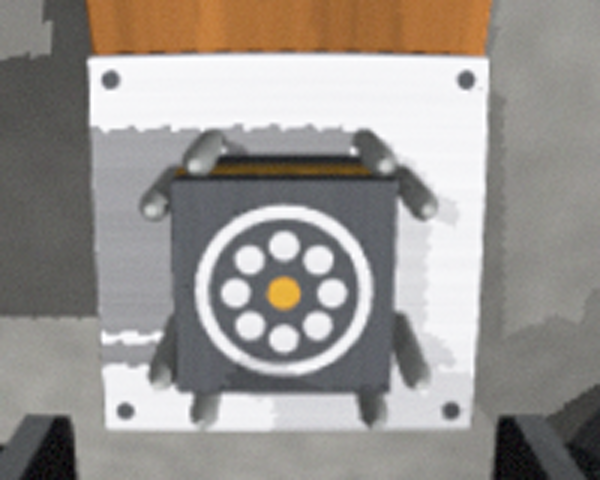

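Run:
```python
from h import *
s,c=pickle.load(open('n7.pkl','rb'));P=(fishcloud(c,tcpT(s)@c['hand_eye'])-NC)@nestR()
r=np.hypot(P[...,0],P[...,1])
for sx in(-1,1):
    for sy in(-1,1):
        k=(c['depth']>0)&(abs(P[...,0]-sx*.0215)<.004)&(abs(P[...,1]-sy*.0215)<.004)&(abs(P[...,2]-.052)<.01)&(r>.0255)
        print(sx,sy,k.sum(),(np.median(P[k][:,2])*1e3).round(2))
```

```text
-1 -1 119 51.9
-1 1 115 52.03
1 -1 97 51.93
1 1 91 52.04
```

All four corners of the cover read 51.9–52.0 mm, so it lies flat at the full stack height. The gripper is clear, so I'm handing in.

```bash
python3 -c "
from bench import sign_off;print(sign_off())"
```

```text
the job is handed in; nothing more can be done
None
```

The box is loaded in the pin nest in the order you asked: body, then the leftmost brass spacer, then the cover with its inlay up. I lowered each part until it touched, then released it. The job was handed in at about 29 s with the gripper open and clear.

- **Seating:** Above the plate, the body's top measured 24.0 mm and the spacer's 40.0 mm. The cover's four corners all came to about 52 mm, so it lies flat. The last wrist picture shows the cover square between the pins.
- **Forces:** Wrist force stayed under about 40 N in every reading. The peak was near 39 N, while the spacer was being pressed down.
- **Body placement:** My first fine lowering steps showed no force, because each row restarts from the measured pose. The body drifted about 2 mm up the slope. A depth check showed it was already on the plate, so I nudged it back toward the centre before letting go.
- **Disagreements:** The fixed cameras and the wrist camera differed by about 3 mm on the parts, and I used the wrist values. One plane fit of the cover read 53 mm because it included the raised inlay; the corner check settled that.
- **Not checked:** I did not measure the hammer, punch, plate and jar again afterwards. No move was planned near them.

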